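Load a paper roll on its spring spindle into the bench holder

TASK

Load the roll of masking paper into the bench holder: lead with its sprung steel pin, press it against the back plate of the tall cup until the spring gives enough to bring the fat stub in front of the other cup, lower the roll level and ease it back so that the spring pushes the stub fully home in its socket and the pin rests at the bottom of the tall cup's trough. Be gentle: never drive the spring hard against its end stop or force the cups (stay under 25 N). Let go, and leave the tape, the jar, the tin and the paint pot where they stand.

Things in the scene. Friction and masses are not known exactly. Their poses are not given: they have to be found in the camera images.
- spindle: Brown paper roll on a spring spindle, 0.27 kg. Origin on its axis at mid-roll, own y along the axis to the sprung pin, z up. Paper 40 mm in diameter, y -55 to 55 mm (grip its middle, across x). Grey square end caps 42x42 mm to y +-61 keep it from rolling: axis 21 mm above the bench. At -y a fixed stub, at +y a collar (20 mm diameter, to y 67) and the pin.
- stub_end (a point): Centre of the flat end of the fixed grey stub, at y -77 mm on spindle. The stub is 16 mm in diameter and 16 mm long; its last 6 mm taper to 9 mm.
- pin_tip (a point): Centre of the tip of the sprung steel pin (12 mm diameter), at y +101 mm on spindle when free, less by as much as it is pushed in. It goes in by 19 mm at most, along the axis: 3 N starts it, then 0.6 N per mm, 14.4 N at its hard end stop. It is polished and waxed and slides easily (friction about 0.12).
- holder: Bench roll holder, fixed: dark foot 90x250 mm, origin on the bench, y along the cups' axis (x 0, z 70 mm), z up. The metal carriage with both cups is clamped at an offset s of up to 18 mm either way along y: s is not measured, find it by feel or sight. Seated roll: origin at (0, s, 70) mm, level, its y along the holder's, pin pushed in 4 mm. Between the cups nothing rises above z 28 mm.
- plain_cup (a point): Point fixed to the foot: y -65, z 70 mm on holder, where the plain cup's socket mouth would be if s = 0. The true mouth is at y = s-65 mm. Round socket, 19.5 mm in diameter, 12 mm deep, facing +y. The cup is 32 mm wide, 16 mm deep, top at z 83 mm. The roll must go 12 mm past its seated place towards +y for the stub to pass the mouth.
- tall_cup (a point): Point fixed to the foot: y +97, z 70 mm on holder, where the tall cup's back plate would be if s = 0. True face at y = s+97 mm; plate 44 mm wide, up to z 130 mm. Before it, y s+85 to s+97, a trough open at the top and towards the roll: 15 mm wide, floor at z 64 mm, straight sides to z 80 mm, then flaring to about 28 mm wide at z 91 mm.
- tape: Roll of masking tape lying flat, 103 mm across, 25 mm high; bystander. Origin under its centre.
- jar: Glass rinse jar with a green lid, 74 mm across, 90 mm high; bystander. Origin under its centre.
- tin: Low food tin, 76 mm across, 58 mm high; bystander. Origin under its centre.
- gouache: Pot of paint with a white lid, 61 mm across, 74 mm high; bystander. Origin under its centre.

How it is judged:
On the way:
1. the held roll is pressed pin first against the holder so that the spring gives by more than 10 mm (y of pin_tip in the frame of spindle below 0.091 m and contact force between the fingers and spindle above 1 N and contact force between spindle and holder above 3 N), for 0.1 s.
At the end, for the whole second after the job is handed in: Roll at rest between the cups, let go: pin in the tall cup's trough (tip 67 to 73.5 mm up), stub home in the socket so that the pin is pushed in 2.5 to 5.5 mm; mid-roll within 4 mm of the cups' axis sideways, 66 to 73.5 mm up, axes within 0.05 rad (x of spindle in the frame of holder between -0.004 and 0.004 m and z of spindle in the frame of holder between 0.066 and 0.0735 m and y of spindle in the frame of holder between -0.024 and 0.024 m and y of pin_tip in the frame of spindle between 0.0955 and 0.0985 m and z of pin_tip in the frame of holder between 0.067 and 0.0735 m and angle between the y axis of spindle and the y axis of holder, either way round below 0.05 rad and linear speed of spindle below 0.01 m/s); the robot touches nothing.
It fails at once if more than 30 N between the roll with its spindle and the holder (contact force between spindle and holder above 30 N).
It fails at once if the tape, jar, tin or paint pot is shifted by more than 15 mm (distance of any of tape, jar, tin, gouache from where it was at the start of the episode above 0.015 m).
It also fails if it takes over 58 s, if anything falls off the work surface, if the arm or the gripper's body presses on something with over 40 N, if the wrist force passes 120 N, or if a joint passes its speed limit or range.

ROBOT

A 6-joint arm with a two-finger parallel gripper is mounted at the origin on a cart in front of the work surface, level with it; the furniture and walls round the work are solid. World frame = base frame: x ahead of the robot, y to its left, z up, the work surface at z = 0. Lengths are in m, angles in rad, forces in N, time in s.
With the tool pointing down it reaches from about 0.275 to 0.975 m from the base axis. Payload 8.4 kg.
Tool frame: the origin (TCP) lies at the very end of the fingers, on their centre line; the grasp point (between the pads) lies 19 mm behind it; z points along the fingers, y is the line along which they close (so a half turn about z gives the same grasp; the last joint's range is limited). The gripper opens to 92 mm and grips with 3 to 60 N. Pads are 20 mm wide; open, the fingers measure 128 mm over their backs; the gripper's body (75 mm by 189 mm) begins 69 mm behind the grasp point.
Start: joints at [-1.156, 0.353, 1.633, -0, 1.155, -0.002], TCP at [0.253, -0.571, 0.215] pointing down, gripper open.
Joint ranges: [-2.63, 2.63], [-0.92, 2.1], [0.06, 2.66], [-1.3, 4.44], [0, 2.69], [-3.02, 3.02]. Speed limits (rad/s): [2.22, 2.22, 2.79, 3.14, 3.14, 3.14].

INTERFACE

Orientations are given as a unit quaternion [x, y, z, w].
In Python, from station import get_state, grab_frame, finish_job gives the robot as it stands.
- The arm moves only by the tool arm_command, never from a script. Its argument "deltas" is a list of rows, each an object with "gripper": the finger opening in cm, from 0 to 9.19; "xyz": the shift along the tool's x, y, z in cm, a list of three; "rot": the turn, a rotation vector about the tool's x, y, z in degrees, a list of three. In form: [{"gripper": gripper, "xyz": [dx, dy, dz], "rot": [rx, ry, rz]}, ...]. A call has 1 to 5 rows; each row shifts and turns the commanded pose from where the row before left it, along the tool's axes as they then stand; what a row does not reach is not made up. A row lasts 1/10 s, in which the tool goes at most 50 mm and 8.59 degrees, less where a joint would pass 70% of its speed; a pose out of reach is approached as far as the arm can. A call is refused whole if a number of a shift passes 5 or a number of a turn 8.59, either way. A call with a gripper value outside its range is refused whole. The fingers move at their own pace and stop on an object; the grip force is fixed at half the most. Time passes only in rows, so rows that do not move let the fingers close. It gives the time, the measured TCP pose, the force, the opening and the grip force at its end, in the units of the state.
- get_state(): the state, without advancing time (a new reading comes with each control period).
- grab_frame(name): name is "side" or "top" or "wrist"; returns a dict with "color" (480x640x3 uint8, red, green, blue), "camera_matrix" (3x3 intrinsics, pixels), "dist_coeffs" ([k1, k2, p1, p2, k3] as OpenCV has them; the pictures are not rectified), "T" (4x4, takes a point from camera to world coordinates). Camera axes: x right, y up, looking along -z (the intrinsics and any distortion apply to the point x, -y, -z); pixel columns grow to the right and rows downward; lengths in m; the calibration is good to about 2 mm. A picture is of the moment at which its call begins. There is no depth.
- finish_job(): hands the job in; it is judged then, once.
The state is a dict: "time_s": time; "joint_pos": joint angles; "qvel": joint speeds; "effort": joint torques, N m; "tool_pos": TCP position; "ee_rot": TCP orientation; "force": force on the tool from outside, world axes, zero at the start; "ft_torque": the same for the moment, N m; "finger_gap": finger opening in m; "finger_force": force on a finger pad.
Only numpy, scipy, OpenCV 4.12 (cv2) and the standard library are available. Lean on these libraries where they do the work, as an engineer would, in place of code of your own. Each camera call takes 0.05 s, during which the arm holds its last target. There are 200 camera calls.

## Working session

There is one attempt and no reset: what is moved stays moved. The work goes in short steps, Python scripts to look and compute and a tool call to move; the robot and the scene stay as the last step left them, time stands still between calls to the robot, and variables do not carry over. Pictures are saved under pics/ and viewed, at most 10 in all, crops included, and the job is handed in when it is done.

Besides the shell and the picture viewer there is one more tool, called after "Call:" as name([rows], argument=value, ...), one row to a line, values as JSON. arm_command: Moves the arm, as the interface text tells. Its arguments: {"type":"object","properties":{"deltas":{"type":"array","items":{"type":"object","properties":{"gripper":{"type":"number"},"xyz":{"type":"array","items":{"type":"number"}},"rot":{"type":"array","items":{"type":"number"}}}}}},"required":["deltas"]}

```bash
mkdir -p pics
cat > h.py <<'E'
import numpy as np, cv2
from station import get_state, grab_frame, finish_job
def shot(n,f):
    d=grab_frame(n); cv2.imwrite(f'pics/{f}.png',d['color'][:,:,::-1]); np.savez(f'pics/{f}.npz',**d); return d
def load(f): return dict(np.load(f'pics/{f}.npz'))
def ray(d,uv):
    p=cv2.undistortPoints(np.array(uv,float).reshape(-1,1,2),d['camera_matrix'],d['dist_coeffs']).reshape(-1,2)
    v=np.c_[p[:,0],-p[:,1],-np.ones(len(p))]@d['T'][:3,:3].T
    return d['T'][:3,3],v
def onz(d,uv,z):
    o,v=ray(d,uv); return o+v*((z-o[2])/v[:,2])[:,None]
def proj(d,P):
    P=np.array(P,float).reshape(-1,3); q=(P-d['T'][:3,3])@d['T'][:3,:3]
    q=q*[1,-1,-1]
    return cv2.projectPoints(q,np.zeros(3),np.zeros(3),d['camera_matrix'],d['dist_coeffs'])[0].reshape(-1,2)
E
python3 -c "
from h import *
for n in ['top','side','wrist']:
    d=shot(n,n+'0'); print(n,d['T'].round(3).tolist(),d['camera_matrix'][0,0])
print(get_state())"
```

```text
top [[-0.01, 0.992, -0.126, 0.417], [-1.0, -0.011, -0.003, 0.055], [-0.004, 0.126, 0.992, 1.117], [0.0, 0.0, 0.0, 1.0]] 434.3570735587905
side [[-0.998, -0.035, 0.045, 0.601], [0.057, -0.556, 0.83, 1.001], [-0.004, 0.831, 0.557, 0.721], [0.0, 0.0, 0.0, 1.0]] 531.7621975797629
wrist [[0.405, 0.879, 0.252, 0.325], [-0.914, 0.39, 0.11, -0.539], [-0.001, -0.275, 0.962, 0.385], [0.0, 0.0, 0.0, 1.0]] 357.91518249373945
{'time_s': 0.15, 'joint_pos': array([-1.15640335e+00,  3.53472195e-01,  1.63397619e+00,  1.81654289e-05,
        1.15523528e+00, -2.41807800e-03]), 'qvel': array([ 1.13073549e-03, -2.79304091e-03, -1.40735177e-03,  9.42016989e-06,
        5.34414715e-04, -1.42903524e-03]), 'effort': array([-8.33695140e-04, -5.94205749e+01, -3.34469140e+01,  6.96931221e-02,
        2.04413681e-02, -7.32790136e-05]), 'tool_pos': array([ 0.25286273, -0.57112534,  0.21404118]), 'ee_rot': array([ 9.78362669e-01,  2.06896569e-01, -1.03442251e-04, -5.35672316e-04]), 'force': array([ 0.62093248, -0.17430606,  0.5162715 ]), 'ft_torque': array([ 0.0153373 , -0.0005552 , -0.02693461]), 'finger_force': 0.0, 'finger_gap': 0.09191941833743301}
```

View pics/top0.png

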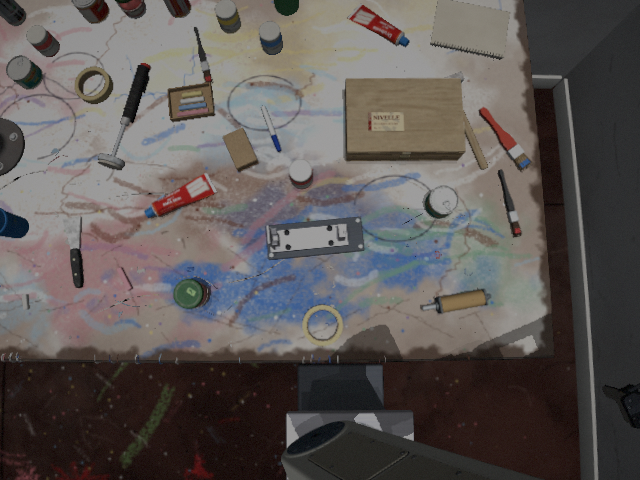

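View pics/side0.png

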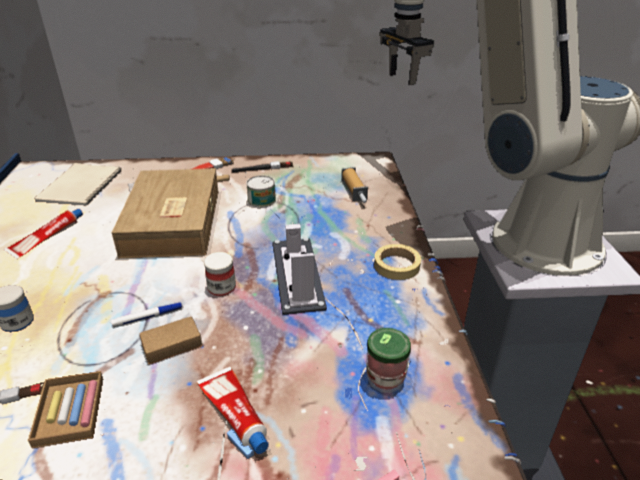

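Top view: the roll is at about (462,300) with its pin to the left (+y world). The holder is at (315,238) and its tall cup looks to be at the left end. The tape is at (322,323), the jar (190,293), the gouache (301,173) and the tin (441,202). I'll enlarge the details next.

```bash
python3 -c "
from h import *
a=cv2.imread('pics/top0.png');b=cv2.imread('pics/side0.png')
A=cv2.resize(a[205:270,255:375],(800,433),interpolation=2)[:300+133]
B=cv2.resize(a[280:325,410:510],(400,180),interpolation=2)
C=cv2.resize(b[215:320,260:340],(300,394)[:2],interpolation=2)
cv2.imwrite('pics/c1.png',np.vstack([A,np.hstack([B,np.zeros((167,0,3),np.uint8)[:0].reshape(0,0,3) if 0 else np.zeros((180,400,3),np.uint8)])])[:600])
C=cv2.resize(b[215:320,255:335],(457,600),interpolation=2);D=cv2.resize(b[160:215,335:380],(343,419),interpolation=2)
cv2.imwrite('pics/c2.png',np.hstack([C,np.vstack([D,np.zeros((181,343,3),np.uint8)])]))
"
```

```text
(no output)
```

View pics/c1.png

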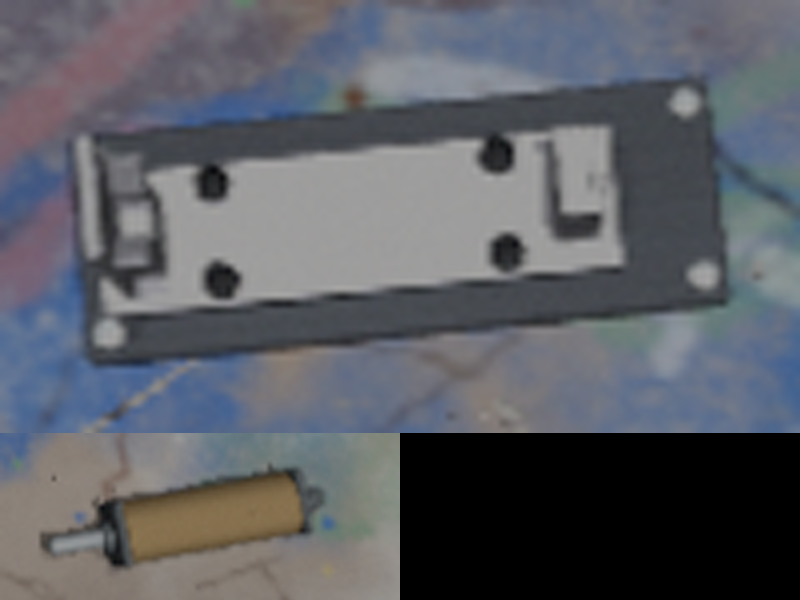

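View pics/c2.png

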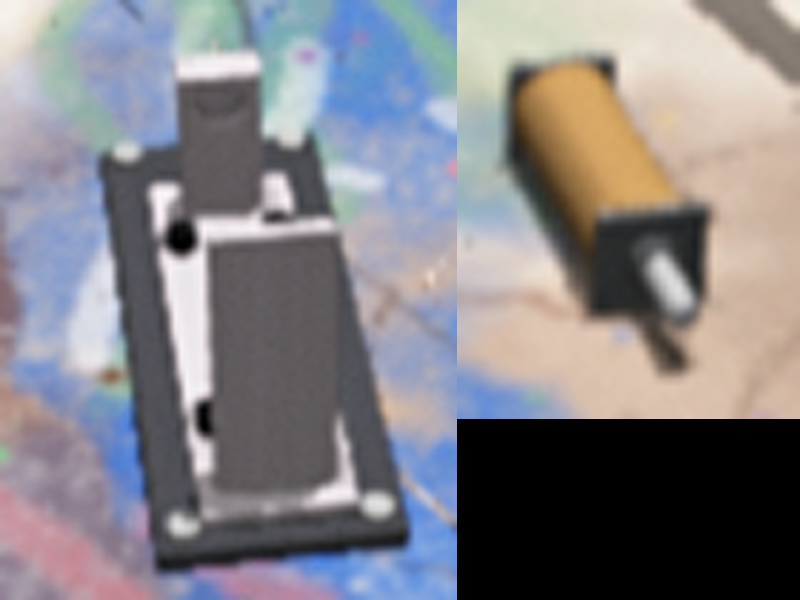

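Run:
```python
from h import *
d=load('top0'); f=lambda p:(np.array(p,float)/6.6667+[255,205])-0.4
c=onz(d,f([(72,140),(707,80),(728,300),(92,362)]),.012); print('foot',c.round(4).tolist(),np.linalg.norm(c-np.roll(c,-1,0),axis=1))
print('tall top',onz(d,f([(98,138),(100,260),(78,138),(84,258)]),.130).round(4).tolist())
print('plain top',onz(d,f([(552,128),(560,212),(612,127),(600,212)]),.083).round(4).tolist())
im=d['color'].astype(int); R,G,B=im[...,0],im[...,1],im[...,2]
m=((R-B>45)&(R>90)).astype(np.uint8); m[:280]=0;m[325:]=0;m[:,:410]=0;m[:,510:]=0
m=cv2.morphologyEx(m,cv2.MORPH_OPEN,np.ones((3,3)))
ct=max(cv2.findContours(m,0,1)[0],key=cv2.contourArea); r=cv2.minAreaRect(ct);print(r)
bp=onz(d,cv2.boxPoints(r),.034);print('roll',bp.round(4).tolist(),bp.mean(0),np.linalg.norm(bp-np.roll(bp,-1,0),axis=1))
g=lambda p:np.array(p,float)/4+[410,280]-.4
print('tip',onz(d,g([(48,545-433),(108,538-433)]),.027).round(4).tolist(),'stub',onz(d,g([(320,497-433)]),.021).round(4).tolist())
for n,uv,z in [('tape',(322,323),.025),('jar',(190,293),.09),('tin',(441,202),.058),('gou',(301,173),.074)]: print(n,onz(d,[uv],z).round(3).tolist())
```

```text
foot [[0.6208, 0.209, 0.012], [0.6418, -0.0378, 0.012], [0.5555, -0.0441, 0.012], [0.5341, 0.2007, 0.012]] [0.24775663 0.08649367 0.24572712 0.08712387]
tall top [[0.5996, 0.1836, 0.13], [0.5569, 0.1826, 0.13], [0.5997, 0.1906, 0.13], [0.5577, 0.1882, 0.13]]
plain top [[0.6102, 0.0248, 0.083], [0.5793, 0.0223, 0.083], [0.6103, 0.003, 0.083], [0.5792, 0.0079, 0.083]]
((463.156005859375, 301.1080017089844), (12.253652572631836, 42.48529052734375), 79.69515228271484)
roll [[0.427, -0.2325, 0.034], [0.4444, -0.3392, 0.034], [0.4142, -0.3432, 0.034], [0.3972, -0.2368, 0.034]] [ 0.42069715 -0.28794138  0.034     ] [0.10803753 0.03037776 0.10773376 0.03018903]
tip [[0.4061, -0.1843, 0.027], [0.4099, -0.2222, 0.027]] stub [[0.4335, -0.3605, 0.021]]
tape [[0.371, 0.065, 0.025]]
jar [[0.446, 0.377, 0.09]]
tin [[0.668, -0.236, 0.058]]
gou [[0.741, 0.113, 0.074]]
```

```bash
cat >> h.py <<'E'
from scipy.spatial.transform import Rotation as Ro
def down(deg): # tool down, tool y axis at angle deg in world xy
    a=np.radians(deg); y=np.array([np.cos(a),np.sin(a),0]); z=np.array([0,0,-1.]); return Ro.from_matrix(np.c_[np.cross(y,z),y,z])
def rows(pos,R,n=None,grip=None,step=4.0):
    s=get_state(); p=np.array(s['tool_pos']); r=Ro.from_quat(s['ee_rot']); pos=np.array(pos)
    rv=(r.inv()*R).as_rotvec(degrees=True)
    if n is None: n=int(max(np.ceil(np.linalg.norm(pos-p)*100/step),np.ceil(np.linalg.norm(rv)/8.0),1))
    print(n,'rows, total rot',rv.round(2),'shift',((pos-p)*100).round(2),'t',s['time_s'])
    q=p.copy()
    for i in range(n):
        dx=r.inv().apply((p+(pos-p)*(i+1)/n)-q)*100; dx=dx.round(2); q=q+r.apply(dx)/100
        dr=(rv/n).round(2); r=r*Ro.from_rotvec(dr,degrees=True); print(dx.tolist(),dr.tolist())
E
python3 -c "
from h import *
rows([.421,-.286,.13],down(9.2))"
```

```text
10 rows, total rot [-5.000e-02 -4.000e-02 -7.532e+01] shift [16.81 28.51 -8.4 ] t 0.15
[2.69, -1.93, 0.84] [-0.01, -0.0, -7.53]
[2.92, -1.55, 0.84] [-0.01, -0.0, -7.53]
[3.1, -1.16, 0.85] [-0.01, -0.0, -7.53]
[3.23, -0.75, 0.84] [-0.01, -0.0, -7.53]
[3.29, -0.31, 0.84] [-0.01, -0.0, -7.53]
[3.31, 0.12, 0.84] [-0.01, -0.0, -7.53]
[3.26, 0.55, 0.84] [-0.01, -0.0, -7.53]
[3.17, 0.97, 0.85] [-0.01, -0.0, -7.53]
[3.0, 1.38, 0.84] [-0.01, -0.0, -7.53]
[2.81, 1.77, 0.84] [-0.01, -0.0, -7.53]
```

Call:
arm_command([
  {"gripper": 9.19, "xyz": [2.7, -1.9, 0.84], "rot": [0, 0, -7.53]},
  {"gripper": 9.19, "xyz": [2.9, -1.55, 0.84], "rot": [0, 0, -7.53]},
  {"gripper": 9.19, "xyz": [3.1, -1.16, 0.84], "rot": [0, 0, -7.53]},
  {"gripper": 9.19, "xyz": [3.23, -0.75, 0.84], "rot": [0, 0, -7.53]},
  {"gripper": 9.19, "xyz": [3.3, -0.3, 0.84], "rot": [0, 0, -7.53]},
])

```text
time_s: 0.65
tool_pos: [0.3377, -0.428, 0.1721]
ee_rot: [0.858, 0.514, 0.0, -0.0]
force: [1.4, 0.6, 0.1]
finger_gap: 0.0919
finger_force: 0.0
```

Call:
arm_command([
  {"gripper": 9.19, "xyz": [3.3, 0.12, 0.84], "rot": [0, 0, -7.53]},
  {"gripper": 9.19, "xyz": [3.26, 0.55, 0.84], "rot": [0, 0, -7.53]},
  {"gripper": 9.19, "xyz": [3.17, 0.97, 0.84], "rot": [0, 0, -7.53]},
  {"gripper": 9.19, "xyz": [3.0, 1.38, 0.84], "rot": [0, 0, -7.53]},
  {"gripper": 9.19, "xyz": [2.8, 1.77, 0.84], "rot": [0, 0, -7.53]},
])

```text
time_s: 1.15
tool_pos: [0.4218, -0.2856, 0.1302]
ee_rot: [0.646, 0.763, -0.0, -0.0]
force: [-0.2, 0.3, -0.7]
finger_gap: 0.0922
finger_force: 0.0
```

Call:
arm_command([
  {"gripper": 9.19, "xyz": [0, 0, 0], "rot": [0, 0, 0]},
  {"gripper": 9.19, "xyz": [0, 0, 0], "rot": [0, 0, 0]},
])

```text
time_s: 1.35
tool_pos: [0.4214, -0.2865, 0.1304]
ee_rot: [0.648, 0.761, -0.0, -0.0]
force: [0.4, 0.2, -0.5]
finger_gap: 0.0917
finger_force: 0.0
```

Run:
```python
from h import *
d=shot('wrist','w1')
s=get_state();print(s['tool_pos'],s['ee_rot'],s['force'])
for P in [(.421,-.286,.041),(.4061,-.1843,.021),(.4335,-.3605,.021)]: print(proj(d,P))
im=d['color'].astype(int); R,G,B=im[...,0],im[...,1],im[...,2]
m=((R-B>45)&(R>90)).astype(np.uint8); m=cv2.morphologyEx(m,cv2.MORPH_OPEN,np.ones((5,5)))
for ct in sorted(cv2.findContours(m,0,1)[0],key=cv2.contourArea)[-3:]: print(cv2.contourArea(ct),cv2.minAreaRect(ct))
```

```text
[ 0.42130241 -0.2872012   0.13068559] [ 6.48656612e-01  7.61081188e-01 -1.44823685e-04  6.98917867e-05] [-0.46457832 -0.38644326 -0.21353695]
[[317.52746656 245.50932265]]
[[319.62005505 103.05140494]]
[[318.26701457 322.20476887]]
293.0 ((561.8663330078125, 400.6633605957031), (54.62753677368164, 11.144414901733398), 84.2894058227539)
365.5 ((510.6792297363281, 302.6226806640625), (20.604084014892578, 32.96653366088867), 15.945395469665527)
6324.0 ((323.4999694824219, 237.99996948242188), (48.99999237060547, 139.99996948242188), 0.0)
```

View pics/w1.png

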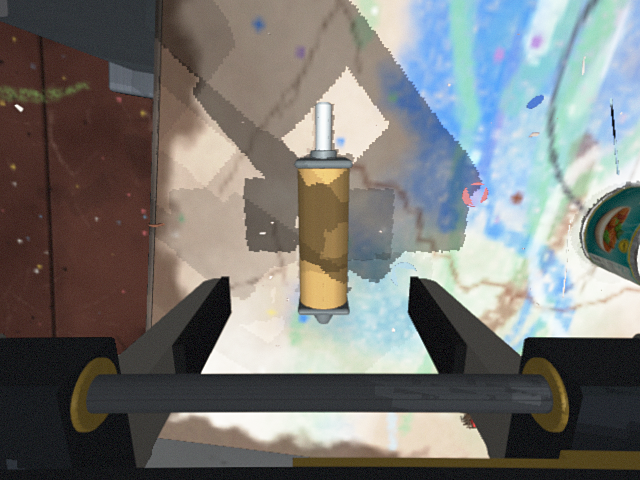

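The wrist view shows the roll upright in the picture: pin tip at (324,101), near cap at (323,162), far cap at (323,308), stub end at (323,322). The grasp is well aligned.

Run:
```python
from h import *
d=load('w1')
print(onz(d,[(324,101),(323.5,322)],.023), onz(d,[(323.5,163)],.042),onz(d,[(324.,308.5)],.042))
p=onz(d,[(324.,103),(323.5,322)],.021); u=p[0]-p[1];print(np.linalg.norm(u),np.degrees(np.arctan2(-u[0],u[1])))
print(p[1]+u/np.linalg.norm(u)*.077)
rows([.4225,-.287,.006],down(9.2))
```

```text
[[ 0.40904174 -0.18259994  0.023     ]
 [ 0.43775724 -0.35849882  0.023     ]] [[ 0.41546303 -0.22481841  0.042     ]] [[ 0.43432253 -0.33646582  0.042     ]]
0.17814787263453993 9.27062136025364
[ 0.42555126 -0.28358069  0.021     ]
4 rows, total rot [-0.01  0.02 -0.08] shift [  0.12   0.02 -12.47] t 1.4
[0.0, 0.03, 3.12] [-0.0, 0.0, -0.02]
[0.0, 0.03, 3.11] [-0.0, 0.0, -0.02]
[0.0, 0.03, 3.12] [-0.0, 0.0, -0.02]
[0.0, 0.03, 3.12] [-0.0, 0.0, -0.02]
```

Call:
arm_command([
  {"gripper": 9.19, "xyz": [0.25, 0.28, 4.0], "rot": [0, 0, 0]},
  {"gripper": 9.19, "xyz": [0, 0, 4.0], "rot": [0, 0, 0]},
  {"gripper": 9.19, "xyz": [0, 0, 3.0], "rot": [0, 0, 0]},
  {"gripper": 9.19, "xyz": [0, 0, 1.4], "rot": [0, 0, 0]},
  {"gripper": 9.19, "xyz": [0, 0, 0], "rot": [0, 0, 0]},
])

```text
time_s: 1.9
tool_pos: [0.4224, -0.2842, 0.0053]
ee_rot: [0.649, 0.761, -0.0, -0.001]
force: [0.9, -0.6, 0.8]
finger_gap: 0.0918
finger_force: 0.0
```

Call:
arm_command([
  {"gripper": 3.0, "xyz": [0, 0, 0], "rot": [0, 0, 0]},
  {"gripper": 3.0, "xyz": [0, 0, 0], "rot": [0, 0, 0]},
  {"gripper": 3.0, "xyz": [0, 0, 0], "rot": [0, 0, 0]},
  {"gripper": 3.0, "xyz": [0, 0, 0], "rot": [0, 0, 0]},
  {"gripper": 3.0, "xyz": [0, 0, 0], "rot": [0, 0, 0]},
])

```text
time_s: 2.4
tool_pos: [0.424, -0.2841, 0.0072]
ee_rot: [0.648, 0.761, 0.0, 0.001]
force: [-0.0, -0.3, 0.1]
finger_gap: 0.054
finger_force: 0.0
```

Call:
arm_command([
  {"gripper": 3.0, "xyz": [0, 0, 0], "rot": [0, 0, 0]},
  {"gripper": 3.0, "xyz": [0, 0, 0], "rot": [0, 0, 0]},
  {"gripper": 3.0, "xyz": [0, 0, 0], "rot": [0, 0, 0]},
])

```text
time_s: 2.7
tool_pos: [0.4238, -0.284, 0.0067]
ee_rot: [0.648, 0.761, 0.0, 0.0]
force: [0.3, 1.3, 3.4]
finger_gap: 0.0398
finger_force: 30.0
```

Call:
arm_command([
  {"gripper": 3.0, "xyz": [0, 0, -1.5], "rot": [0, 0, 0]},
  {"gripper": 3.0, "xyz": [0, 0, -3], "rot": [0, 0, 0]},
  {"gripper": 3.0, "xyz": [0, 0, -4], "rot": [0, 0, 0]},
  {"gripper": 3.0, "xyz": [0, 0, -4], "rot": [0, 0, 0]},
  {"gripper": 3.0, "xyz": [0, 0, -4], "rot": [0, 0, 0]},
])

```text
time_s: 3.2
tool_pos: [0.423, -0.2835, 0.1726]
ee_rot: [0.648, 0.761, -0.0, -0.001]
force: [0.0, 0.6, -3.3]
finger_gap: 0.0393
finger_force: 30.0
```

```bash
python3 -c "
from h import *
rows([.49,.05,.22],down(4.9),step=3.6)"
```

```text
10 rows, total rot [-0.06 -0.05  4.28] shift [ 6.7  33.35  4.74] t 3.2
[3.19, 1.19, -0.47] [-0.01, -0.01, 0.43]
[3.19, 1.17, -0.48] [-0.01, -0.01, 0.43]
[3.2, 1.15, -0.47] [-0.01, -0.01, 0.43]
[3.21, 1.12, -0.47] [-0.01, -0.01, 0.43]
[3.22, 1.1, -0.48] [-0.01, -0.01, 0.43]
[3.23, 1.07, -0.47] [-0.01, -0.01, 0.43]
[3.24, 1.05, -0.47] [-0.01, -0.01, 0.43]
[3.24, 1.02, -0.48] [-0.01, -0.01, 0.43]
[3.25, 1.0, -0.47] [-0.01, -0.01, 0.43]
[3.26, 0.98, -0.48] [-0.01, -0.01, 0.43]
```

Call:
arm_command([
  {"gripper": 3.0, "xyz": [3.2, 1.2, -0.47], "rot": [0, 0, 0.43]},
  {"gripper": 3.0, "xyz": [3.2, 1.2, -0.47], "rot": [0, 0, 0.43]},
  {"gripper": 3.0, "xyz": [3.2, 1.15, -0.47], "rot": [0, 0, 0.43]},
  {"gripper": 3.0, "xyz": [3.2, 1.1, -0.47], "rot": [0, 0, 0.43]},
  {"gripper": 3.0, "xyz": [3.2, 1.1, -0.47], "rot": [0, 0, 0.43]},
])

```text
time_s: 3.7
tool_pos: [0.4569, -0.1159, 0.1948]
ee_rot: [0.663, 0.749, -0.0, -0.0]
force: [-0.0, -0.1, -3.1]
finger_gap: 0.039
finger_force: 30.0
```

Call:
arm_command([
  {"gripper": 3.0, "xyz": [3.2, 1.1, -0.47], "rot": [0, 0, 0.43]},
  {"gripper": 3.0, "xyz": [3.2, 1.1, -0.47], "rot": [0, 0, 0.43]},
  {"gripper": 3.0, "xyz": [3.2, 1.0, -0.47], "rot": [0, 0, 0.43]},
  {"gripper": 3.0, "xyz": [3.2, 1.0, -0.47], "rot": [0, 0, 0.43]},
  {"gripper": 3.0, "xyz": [3.3, 1.0, -0.47], "rot": [0, 0, 0.43]},
])

```text
time_s: 4.2
tool_pos: [0.4913, 0.0496, 0.2182]
ee_rot: [0.676, 0.736, -0.0, -0.0]
force: [0.4, -0.4, -2.6]
finger_gap: 0.0396
finger_force: 30.0
```

Call:
arm_command([
  {"gripper": 3.0, "xyz": [0, 0, 0], "rot": [0, 0, 0]},
  {"gripper": 3.0, "xyz": [0, 0, 0], "rot": [0, 0, 0]},
])

```text
time_s: 4.4
tool_pos: [0.4912, 0.0487, 0.218]
ee_rot: [0.676, 0.737, -0.001, -0.0]
force: [-0.2, -0.3, -3.0]
finger_gap: 0.0394
finger_force: 30.0
```

Run:
```python
from h import *
d=shot('wrist','w2')
s=get_state();print(s['tool_pos'],s['ee_rot'],s['force'],s['ft_torque'])
```

```text
[0.49109177 0.04802145 0.21795576] [ 6.76007264e-01  7.36894512e-01 -7.23904991e-04 -3.65822608e-04] [-0.67212231  0.19537589 -4.12163625] [-0.0373576  -0.08457822  0.01027376]
```

View pics/w2.png

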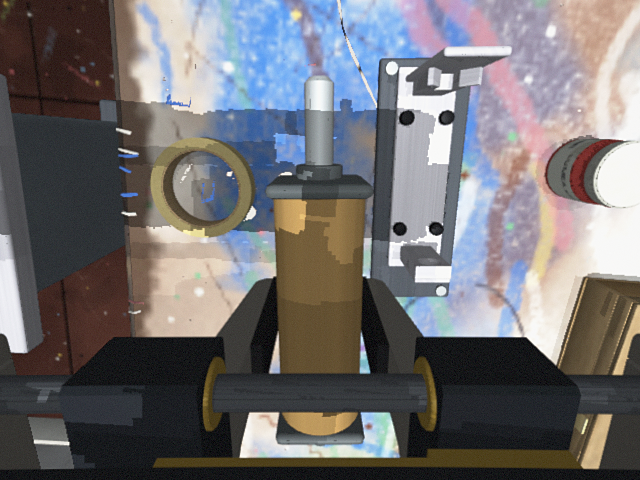

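The roll is held straight: pin tip at about (318,77), near cap at (320,187), far cap at (320,437). The holder is clear on the right, with foot corners at (380,60), (447,297) and (375,294). I'll enlarge it to read the edges.

Run:
```python
from h import *
a=cv2.imread('pics/w2.png')
A=cv2.resize(a[40:120,370:520],(750,400)[:2],interpolation=2)
B=cv2.resize(a[235:305,370:470],(500,350),interpolation=2)
A=cv2.resize(a[40:100,370:520],(750,300),interpolation=2);B=cv2.resize(a[240:300,370:520],(750,300),interpolation=2)
cv2.imwrite('pics/c3.png',np.vstack([A,B]))
```

```text
(no output)
```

View pics/c3.png

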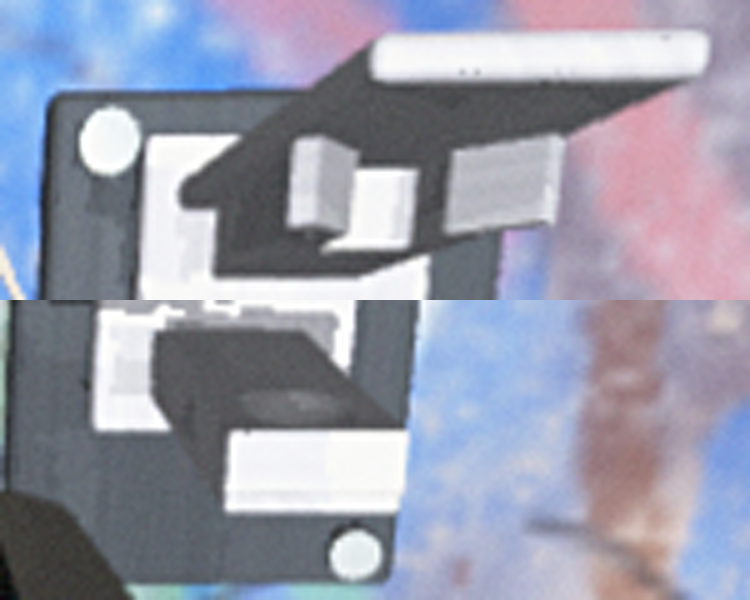

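Run:
```python
from h import *
d=load('w2'); f=lambda p:np.array(p,float)/5+[370,40]-.4; g=lambda p:(np.array(p,float)-[0,300])/5+[370,240]-.4
t=onz(d,f([(370,82),(703,80)]),.130); m=onz(d,g([(228,430),(406,430)]),.083); b=onz(d,g([(225,512),(401,513)]),.083)
print('tall',t.round(4).tolist(),np.linalg.norm(t[0]-t[1])); print('plain',m.round(4).tolist(),np.linalg.norm(m[0]-m[1]),'depth',np.linalg.norm(m.mean(0)-b.mean(0)))
T,M=t.mean(0),m.mean(0);u=(T-M)[:2];print('dist',np.linalg.norm(u),'yaw',np.degrees(np.arctan2(-u[0],u[1])))
for P in (t,m):
    v=(P[1]-P[0]);print('edge yaw',np.degrees(np.arctan2(v[1],v[0])))
c=onz(d,[*f([(50,95)]),*g([(388,582)])],.012);print('foot',c.round(4).tolist(),'ctr',c.mean(0).round(4),np.linalg.norm(c[0]-c[1]),'expect',np.hypot(.25,.09))
tr=onz(d,f([(352,155),(447,150)]),.091);print('flare',tr.round(4).tolist())
s=get_state();z=s['tool_pos'][2]+.0143;print('roll z',z)
p=onz(d,[(318.5,77)],z+.003);q=onz(d,[(320,187)],z+.021);r=onz(d,[(320,437)],z+.021);print('tip',p,'cap',q,r)
v=(p-r)[0];print(np.degrees(np.arctan2(-v[0],v[1])),(q-r)[0])
o=load('top0'); print(proj(o,[T,M]),(proj(o,[T,M])-[255-.4,205-.4])*6.667)
```

```text
tall [[0.5613, 0.1851, 0.13], [0.6041, 0.1888, 0.13]] 0.04293122829730812
plain [[0.5812, 0.0245, 0.083], [0.6131, 0.0273, 0.083]] 0.032017217213622794 depth 0.01603569969892849
dist 0.16168304969290515 yaw 5.1213308768545325
edge yaw 4.882953811056186
edge yaw 5.10436472854634
foot [[0.5358, 0.2044, 0.012], [0.6455, -0.0325, 0.012]] ctr [0.5906 0.0859 0.012 ] 0.2610550171133384 expect 0.26570660511172844
flare [[0.5719, 0.1838, 0.091], [0.586, 0.1857, 0.091]]
roll z 0.2322557606566573
tip [[0.48312842 0.15004092 0.23525576]] cap [[0.48729328 0.10958043 0.25325576]] [[ 0.49745922 -0.00554489  0.25325576]]
5.262591505489988 [-0.01016594  0.11512533  0.        ]
[[267.81478302 232.53904555]
 [337.02484207 229.11503501]] [[ 88.10295842 186.26961671]
 [549.52642208 163.44173839]]
```

```bash
python3 -c "
from h import *
rows([.593,.0596,.218],down(5.0),step=3.6)
print(get_state()['force'])"
```

```text
3 rows, total rot [-0.09  0.03 -0.06] shift [10.19  1.16  0.  ] t 4.45
[0.09, 3.42, -0.01] [-0.03, 0.01, -0.02]
[0.09, 3.42, -0.0] [-0.03, 0.01, -0.02]
[0.09, 3.41, -0.01] [-0.03, 0.01, -0.02]
[-0.67212231  0.19537589 -4.12163625]
```

Call:
arm_command([
  {"gripper": 3.0, "xyz": [0.1, 3.4, 0], "rot": [0, 0, 0]},
  {"gripper": 3.0, "xyz": [0.1, 3.4, 0], "rot": [0, 0, 0]},
  {"gripper": 3.0, "xyz": [0.1, 3.4, 0], "rot": [0, 0, 0]},
  {"gripper": 3.0, "xyz": [0, 0, 3.0], "rot": [0, 0, 0]},
  {"gripper": 3.0, "xyz": [0, 0, 3.0], "rot": [0, 0, 0]},
])

```text
time_s: 4.95
tool_pos: [0.5942, 0.0585, 0.1578]
ee_rot: [0.677, 0.736, 0.0, 0.0]
force: [-0.2, -0.2, -3.1]
finger_gap: 0.0391
finger_force: 30.0
```

Call:
arm_command([
  {"gripper": 3.0, "xyz": [0, 0, 3.0], "rot": [0, 0, 0]},
  {"gripper": 3.0, "xyz": [0, 0, 2.0], "rot": [0, 0, 0]},
  {"gripper": 3.0, "xyz": [0, 0, 0.8], "rot": [0, 0, 0]},
  {"gripper": 3.0, "xyz": [0, 0, 0], "rot": [0, 0, 0]},
  {"gripper": 3.0, "xyz": [0, 0, 0], "rot": [0, 0, 0]},
])

```text
time_s: 5.45
tool_pos: [0.5938, 0.0595, 0.1014]
ee_rot: [0.677, 0.736, 0.0, 0.0]
force: [0.1, -0.8, -3.6]
finger_gap: 0.0393
finger_force: 30.0
```

Run:
```python
from h import *
d=shot('wrist','w3'); shot('side','s3')
s=get_state();print(s['tool_pos'],s['ee_rot'],s['force'],s['ft_torque'])
z=s['tool_pos'][2]+.0143
a=cv2.imread('pics/w3.png');b=cv2.imread('pics/s3.png')
A=cv2.resize(a[0:220,210:430],(440,440),interpolation=2)
B=cv2.resize(b[160:270,240:330],(360,440),interpolation=2)
cv2.imwrite('pics/c4.png',np.hstack([A,B]))
```

```text
[0.59412944 0.05983732 0.10192587] [6.76466755e-01 7.36472412e-01 7.82683286e-04 7.09211304e-04] [ 0.44180106  0.79737185 -2.72974449] [ 0.00953893 -0.10029462 -0.02306867]
```

View pics/c4.png

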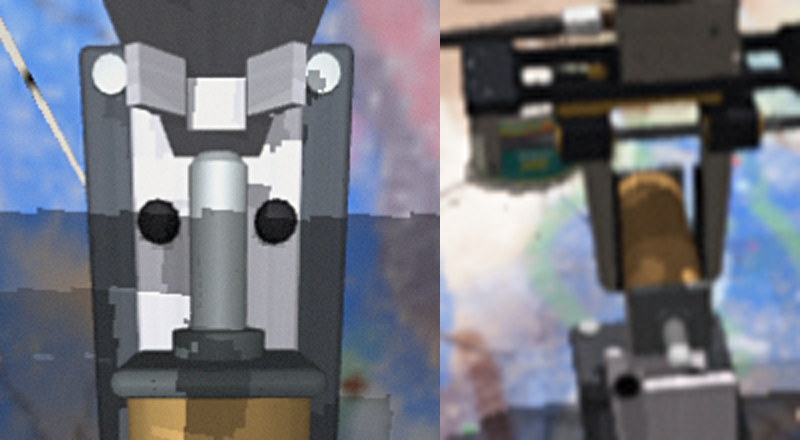

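The pin (column 218 of the crop) lines up with the trough (188 to 246, centre 217). In the side view the roll is level, above the plain cup. Now I feel for the plate.

Call:
arm_command([
  {"gripper": 3.0, "xyz": [0.7, 0, 0], "rot": [0, 0, 0]},
  {"gripper": 3.0, "xyz": [0.7, 0, 0], "rot": [0, 0, 0]},
  {"gripper": 3.0, "xyz": [0.4, 0, 0], "rot": [0, 0, 0]},
  {"gripper": 3.0, "xyz": [0, 0, 0], "rot": [0, 0, 0]},
  {"gripper": 3.0, "xyz": [0, 0, 0], "rot": [0, 0, 0]},
])

```text
time_s: 6.05
tool_pos: [0.5917, 0.0783, 0.1006]
ee_rot: [0.676, 0.737, -0.0, 0.0]
force: [0.9, 0.6, -3.1]
finger_gap: 0.0392
finger_force: 30.0
```

Call:
arm_command([
  {"gripper": 3.0, "xyz": [0.2, 0, 0], "rot": [0, 0, 0]},
  {"gripper": 3.0, "xyz": [0, 0, 0], "rot": [0, 0, 0]},
])

```text
time_s: 6.25
tool_pos: [0.5915, 0.08, 0.1005]
ee_rot: [0.676, 0.737, -0.0, -0.0]
force: [1.0, -0.5, -2.9]
finger_gap: 0.0389
finger_force: 30.0
```

Call:
arm_command([
  {"gripper": 3.0, "xyz": [0.2, 0, 0], "rot": [0, 0, 0]},
  {"gripper": 3.0, "xyz": [0, 0, 0], "rot": [0, 0, 0]},
])

```text
time_s: 6.45
tool_pos: [0.5914, 0.082, 0.1006]
ee_rot: [0.676, 0.737, 0.0, -0.0]
force: [-0.4, 1.0, -3.3]
finger_gap: 0.0393
finger_force: 30.0
```

Call:
arm_command([
  {"gripper": 3.0, "xyz": [0.2, 0, 0], "rot": [0, 0, 0]},
  {"gripper": 3.0, "xyz": [0, 0, 0], "rot": [0, 0, 0]},
])

```text
time_s: 6.65
tool_pos: [0.5911, 0.0841, 0.1006]
ee_rot: [0.676, 0.737, 0.0, -0.0]
force: [-0.2, 0.3, -3.0]
finger_gap: 0.0392
finger_force: 30.0
```

Call:
arm_command([
  {"gripper": 3.0, "xyz": [0.2, 0, 0], "rot": [0, 0, 0]},
  {"gripper": 3.0, "xyz": [0, 0, 0], "rot": [0, 0, 0]},
])

```text
time_s: 6.85
tool_pos: [0.5911, 0.0857, 0.1006]
ee_rot: [0.676, 0.737, -0.0, 0.0]
force: [0.4, -3.8, -3.6]
finger_gap: 0.0394
finger_force: 30.0
```

Call:
arm_command([
  {"gripper": 3.0, "xyz": [0.2, 0, 0], "rot": [0, 0, 0]},
  {"gripper": 3.0, "xyz": [0, 0, 0], "rot": [0, 0, 0]},
])

```text
time_s: 7.05
tool_pos: [0.5908, 0.0877, 0.1005]
ee_rot: [0.676, 0.737, -0.0, 0.0]
force: [0.1, -3.5, -2.5]
finger_gap: 0.0393
finger_force: 30.0
```

Call:
arm_command([
  {"gripper": 3.0, "xyz": [0.2, 0, 0], "rot": [0, 0, 0]},
  {"gripper": 3.0, "xyz": [0.2, 0, 0], "rot": [0, 0, 0]},
  {"gripper": 3.0, "xyz": [0.2, 0, 0], "rot": [0, 0, 0]},
  {"gripper": 3.0, "xyz": [0, 0, 0], "rot": [0, 0, 0]},
])

```text
time_s: 7.45
tool_pos: [0.5904, 0.0933, 0.1006]
ee_rot: [0.676, 0.737, -0.0, 0.0]
force: [2.1, -7.9, -3.7]
finger_gap: 0.0394
finger_force: 30.0
```

Call:
arm_command([
  {"gripper": 3.0, "xyz": [0.2, 0, 0], "rot": [0, 0, 0]},
  {"gripper": 3.0, "xyz": [0.2, 0, 0], "rot": [0, 0, 0]},
  {"gripper": 3.0, "xyz": [0, 0, 0], "rot": [0, 0, 0]},
])

```text
time_s: 7.75
tool_pos: [0.59, 0.0969, 0.1006]
ee_rot: [0.676, 0.737, -0.001, 0.001]
force: [1.2, -10.2, -3.1]
finger_gap: 0.0392
finger_force: 30.0
```

Call:
arm_command([
  {"gripper": 3.0, "xyz": [0.2, 0, 0], "rot": [0, 0, 0]},
  {"gripper": 3.0, "xyz": [0, 0, 0], "rot": [0, 0, 0]},
])

```text
time_s: 7.95
tool_pos: [0.5899, 0.0986, 0.1005]
ee_rot: [0.676, 0.737, -0.001, 0.001]
force: [1.4, -11.2, -2.8]
finger_gap: 0.0396
finger_force: 30.0
```

Run:
```python
from h import *
d=shot('wrist','w4'); F=[];P=[]
for i in range(8):
    grab_frame('wrist'); s=get_state(); F.append(s['force']);P.append(s['tool_pos'])
print(np.mean(F,0),np.mean(P,0),s['ft_torque'],s['ee_rot'])
a=cv2.imread('pics/w4.png'); cv2.imwrite('pics/c5.png',cv2.resize(a[0:460,160:480],(417,600),interpolation=2))
```

```text
[  1.08326915 -10.53773404  -3.29016763] [0.5898942  0.0984599  0.10054711] [-1.81196165 -0.31402738  0.00461893] [ 0.67620823  0.73670975 -0.00078293  0.00074838]
```

View pics/c5.png

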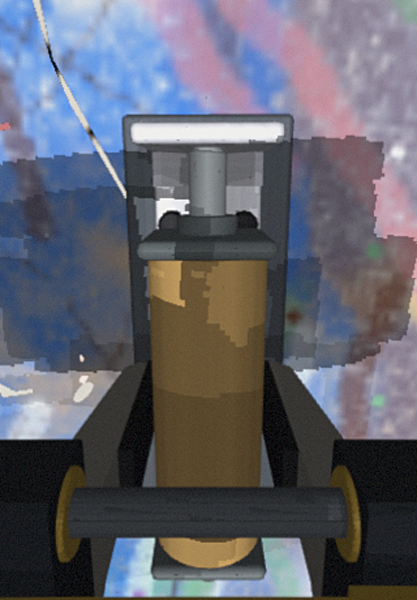

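The pin is pressed on the plate, centred, with about 12.7 mm of spring travel taken up (10.6 N). I need about 4 mm more.

Call:
arm_command([
  {"gripper": 3.0, "xyz": [0.2, 0, 0], "rot": [0, 0, 0]},
  {"gripper": 3.0, "xyz": [0.15, 0, 0], "rot": [0, 0, 0]},
  {"gripper": 3.0, "xyz": [0, 0, 0], "rot": [0, 0, 0]},
  {"gripper": 3.0, "xyz": [0, 0, 0], "rot": [0, 0, 0]},
])

```text
time_s: 8.8
tool_pos: [0.5896, 0.1016, 0.1005]
ee_rot: [0.676, 0.737, -0.001, 0.001]
force: [2.3, -12.6, -3.2]
finger_gap: 0.0394
finger_force: 30.0
```

```bash
cat >> h.py <<'E'
def feel(n=10):
    F=[];P=[]
    for i in range(n): grab_frame('wrist'); s=get_state(); F.append(s['force']);P.append(s['tool_pos'])
    F=np.mean(F,0);P=np.mean(P,0);u=np.array([-.0872,.9962,0]);S=np.array([.5904,.0895,0])
    print('F',F.round(2),'axial',(F@u).round(2),'P',P.round(4),'along-from-S mm',((P-S)@u*1000).round(2),'lat',((P-S)@[.9962,.0872,0]*1000).round(2),'gap',s['finger_gap'].round(4),'q',s['ee_rot'].round(4),'t',s['time_s'])
E
python3 -c "
from h import *
feel(12)"
```

```text
Traceback (most recent call last):
  File "h.py", line 32, in feel
    print('F',F.round(2),'axial',(F@u).round(2),'P',P.round(4),'along-from-S mm',((P-S)@u*1000).round(2),'lat',((P-S)@[.9962,.0872,0]*1000).round(2),'gap',s['finger_gap'].round(4),'q',s['ee_rot'].round(4),'t',s['time_s'])
                                                                                                                                                           ^^^^^^^^^^^^^^^^^^^^^
AttributeError: 'float' object has no attribute 'round'
```

```bash
sed -i "s/s\['finger_gap'\].round(4)/s['finger_gap']/" h.py
python3 -c "
from h import *
feel(14)"
```

```text
F [  1.44 -12.55  -2.8 ] axial -12.62 P [0.5896 0.1016 0.1005] along-from-S mm 12.09 lat 0.28 gap 0.03885726673520115 q [ 0.6761  0.7368 -0.001   0.0009] t 10.1
```

Call:
arm_command([
  {"gripper": 3.0, "xyz": [0.1, 0, 0], "rot": [0, 0, 0]},
  {"gripper": 3.0, "xyz": [0, 0, 0.4], "rot": [0, 0, 0]},
  {"gripper": 3.0, "xyz": [0, 0, 0.4], "rot": [0, 0, 0]},
  {"gripper": 3.0, "xyz": [0, 0, 0.2], "rot": [0, 0, 0]},
  {"gripper": 3.0, "xyz": [0, 0, 0], "rot": [0, 0, 0]},
])

```text
time_s: 10.6
tool_pos: [0.5895, 0.1027, 0.0904]
ee_rot: [0.676, 0.737, -0.001, 0.001]
force: [0.3, -12.4, -1.9]
finger_gap: 0.0393
finger_force: 30.0
```

Call:
arm_command([
  {"gripper": 3.0, "xyz": [0, 0, 0.3], "rot": [0, 0, 0]},
  {"gripper": 3.0, "xyz": [0, 0, 0.3], "rot": [0, 0, 0]},
  {"gripper": 3.0, "xyz": [0, 0, 0.2], "rot": [0, 0, 0]},
  {"gripper": 3.0, "xyz": [0, 0, 0], "rot": [0, 0, 0]},
])

```text
time_s: 11.0
tool_pos: [0.5894, 0.1029, 0.0823]
ee_rot: [0.676, 0.737, -0.001, 0.001]
force: [0.4, -11.7, -2.2]
finger_gap: 0.0394
finger_force: 30.0
```

```bash
python3 -c "
from h import *
feel(10)"
```

```text
F [  1.11 -11.34  -2.56] axial -11.4 P [0.5894 0.1029 0.0825] along-from-S mm 13.45 lat 0.17 gap 0.03902197930349102 q [ 6.762e-01  7.367e-01 -9.000e-04  6.000e-04] t 11.5
```

Run:
```python
from h import *
d=shot('wrist','w5'); b=shot('side','s5')
for n in ['w3','w4','w5']:
    im=load(n)['color'].astype(int); R,G,B=im[...,0],im[...,1],im[...,2]
    m=(R-B>35)
    col=[ (np.where(m[150:330,c])[0][0]+150) for c in (290,305,320,335,350)]
    col2=[ np.where(m[330:450,c])[0][-1]+330 for c in (290,305,320,335,350)]
    rr=[(np.where(m[r,260:380])[0][[0,-1]]+260).tolist() for r in (225,260,300,340)]
    print(n,col,col2,rr)
a=cv2.imread('pics/w5.png');c=cv2.imread('pics/w4.png')
A=np.hstack([a[60:460,220:420],c[60:460,220:420]])
B=cv2.resize(cv2.imread('pics/s5.png')[150:290,230:340],(400,509),interpolation=2)[:400]
cv2.imwrite('pics/c6.png',np.hstack([A,B]))
```

```text
w3 [np.int64(199), np.int64(200), np.int64(200), np.int64(199), np.int64(199)] [np.int64(425), np.int64(433), np.int64(435), np.int64(432), np.int64(424)] [[275, 363], [276, 362], [278, 360], [280, 359]]
w4 [np.int64(200), np.int64(200), np.int64(200), np.int64(200), np.int64(200)] [np.int64(425), np.int64(433), np.int64(435), np.int64(433), np.int64(424)] [[275, 363], [276, 362], [278, 360], [279, 359]]
w5 [np.int64(225), np.int64(225), np.int64(225), np.int64(225), np.int64(225)] [np.int64(372), np.int64(422), np.int64(424), np.int64(422), np.int64(372)] [[272, 366], [274, 363], [277, 361], [280, 358]]
```

View pics/c6.png

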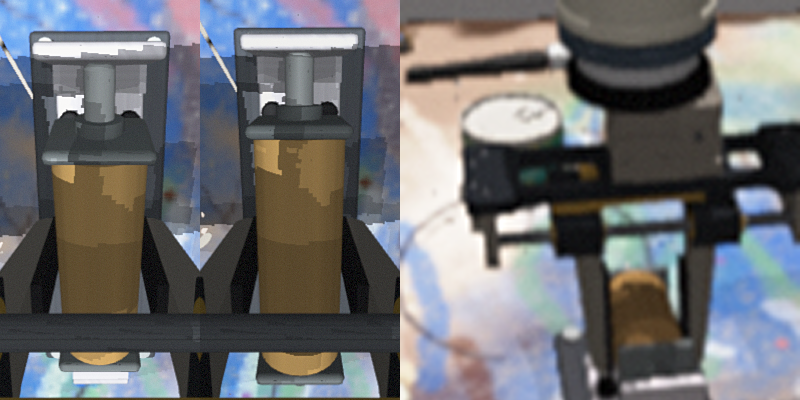

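The right-hand panels show the near cap's outer face, so the roll has pitched pin-up in the grip: the paper edge went from row 200 to 225. I'll measure the pitch.

Run:
```python
from h import *
from scipy.optimize import fsolve
d=load('w5'); s=get_state(); p=np.array(s['tool_pos']); R=Ro.from_quat(s['ee_rot'])
# paper top-line ends in the tool frame: roll at (y0 along tool x, height h above TCP), pitch th (pin up)
def pt(yl,zl,th,y0,h):
    a=y0+yl*np.cos(th)-zl*np.sin(th); z=h+yl*np.sin(th)+zl*np.cos(th); return p+R.apply([a,0,-z])
f=lambda th,y0,h:[proj(d,pt(.055,.020,th,y0,h))[0,1],proj(d,pt(-.055,.020,th,y0,h))[0,1]]
y0,h=fsolve(lambda v:np.array(f(0,v[0]/100,v[1]/100))-[200,435],[0,1.43])/100; print('ref y0,h',y0,h)
th,y1=fsolve(lambda v:np.array(f(v[0],v[1]/100,.0143 if 0 else h))-[225,424],[.05,0]); print('pitch deg',np.degrees(th),'y0',y1/100)
for n,yl in(('stub',-.077),('pin@cap',.061)): q=pt(yl,0,th,y1/100,h);print(n,q.round(4))
```

```text
ref y0,h 0.0009360050933977541 0.014633615270885601
pitch deg 11.94336459613571 y0 -0.0009468744134622782
stub [0.5959 0.0269 0.0814]
pin@cap [0.5844 0.1615 0.1096]
```

Call:
arm_command([
  {"gripper": 3.0, "xyz": [0, 0, -0.3], "rot": [0, 0, 0]},
  {"gripper": 3.0, "xyz": [0, 0, -0.4], "rot": [0, 0, 0]},
  {"gripper": 3.0, "xyz": [0, 0, -0.4], "rot": [0, 0, 0]},
  {"gripper": 3.0, "xyz": [0, 0, -0.4], "rot": [0, 0, 0]},
  {"gripper": 3.0, "xyz": [0, 0, -0.3], "rot": [0, 0, 0]},
])

```text
time_s: 12.1
tool_pos: [0.589, 0.1028, 0.1003]
ee_rot: [0.676, 0.737, -0.001, 0.0]
force: [1.1, -10.9, -6.5]
finger_gap: 0.0391
finger_force: 30.0
```

Call:
arm_command([
  {"gripper": 3.0, "xyz": [0, 0, -0.4], "rot": [0, 0, 0]},
  {"gripper": 3.0, "xyz": [0, 0, -0.4], "rot": [0, 0, 0]},
  {"gripper": 3.0, "xyz": [0, 0, 0], "rot": [0, 0, 0]},
])

```text
time_s: 12.4
tool_pos: [0.5898, 0.1049, 0.1091]
ee_rot: [0.677, 0.736, 0.001, -0.0]
force: [-0.3, 1.0, -3.0]
finger_gap: 0.0394
finger_force: 30.0
```

```bash
cat >> h.py <<'E'
from scipy.optimize import fsolve
def pose(name,h=.0146,show=True):
    d=shot('wrist',name); s=get_state(); p=np.array(s['tool_pos']); R=Ro.from_quat(s['ee_rot'])
    im=d['color'].astype(int); m=(im[...,0]-im[...,2]>35)
    r1=np.median([np.where(m[140:330,c])[0][0]+140 for c in (300,310,320,330,340)]); r2=np.where(m[330:460,318:323].sum(1)>2)[0][-1]+330
    def pt(yl,zl,th,y0):
        return p+R.apply([y0+yl*np.cos(th)-zl*np.sin(th),0,-(h+yl*np.sin(th)+zl*np.cos(th))])
    f=lambda v:[proj(d,pt(.055,.020,v[0],v[1]))[0,1]-r1,proj(d,pt(-.055,.020,v[0],v[1]))[0,1]-r2]
    th,y0=fsolve(f,[0.,.001]); u=np.array([-.0872,.9962,0]);S=np.array([.5904,.0895,0])
    ax=pt(.1,0,th,y0)-pt(0,0,th,y0)
    print('rows',r1,r2,'pitch in grip',np.degrees(th).round(2),'y0 mm',(y0*1000).round(2),'world pitch',np.degrees(np.arcsin(ax[2]/.1)).round(2))
    for n,yl in(('stub_end',-.077),('centre',0),('tip_free',.101)):
        q=pt(yl,0,th,y0); print(n,'along',((q-S)@u*1000).round(1),'lat',((q-S)@[.9962,.0872,0]*1000).round(1),'z',(q[2]*1000).round(1))
E
python3 -c "
from h import *
pose('w6');feel(6)"
```

```text
rows 225.0 459 pitch in grip -3.53 y0 mm -10.93 world pitch -3.48
stub_end along -72.3 lat 0.4 z 128.1
centre along 4.5 lat 0.5 z 123.5
tip_free along 105.3 lat 0.8 z 117.3
F [ 0.09  0.13 -2.82] axial 0.12 P [0.5893 0.1047 0.1085] along-from-S mm 15.28 lat 0.27 gap 0.03921758776776508 q [ 6.763e-01  7.366e-01 -1.000e-04 -1.000e-04] t 12.75
```

```bash
sed -i 's/m\[330:460,318:323\]/m[330:445,318:323]/' h.py
python3 -c "
from h import *
pose('w7')
d=load('w7');im=d['color'].astype(int);m=(im[...,0]-im[...,2]>35)
print([(np.where(m[:,c])[0]).tolist()[-20:] for c in (320,)])"
```

```text
rows 225.0 425 pitch in grip 11.57 y0 mm -1.2 world pitch 11.58
stub_end along -61.6 lat 0.1 z 107.6
centre along 13.9 lat 0.2 z 123.1
tip_free along 112.8 lat 0.4 z 143.3
[[414, 415, 416, 417, 418, 419, 420, 421, 422, 423, 424, 425, 458, 459, 460, 461, 462, 463, 464, 465]]
```

Call:
arm_command([
  {"gripper": 3.0, "xyz": [0, 0, -1.5], "rot": [0, 0, 0]},
  {"gripper": 3.0, "xyz": [0, 0, -2.5], "rot": [0, 0, 0]},
  {"gripper": 3.0, "xyz": [-2, 0, -1], "rot": [0, 0, 0]},
  {"gripper": 3.0, "xyz": [-2, 0, 0], "rot": [0, 0, 0]},
  {"gripper": 3.0, "xyz": [0, 0, 0], "rot": [0, 0, 0]},
])

```text
time_s: 13.3
tool_pos: [0.5935, 0.0629, 0.1602]
ee_rot: [0.677, 0.736, 0.0, 0.001]
force: [-0.3, 0.7, -2.7]
finger_gap: 0.0394
finger_force: 30.0
```

```bash
cat >> h.py <<'E'
def target(tip_along,tip_z,pitch,th,y0,comp=0,lat=.0003,h=.0146,n=None,step=2.5):
    # tool pose that puts the roll's tip there, world pitch (deg, pin up +), th = pitch in grip (deg)
    u=np.array([-.0872,.9962,0]);S=np.array([.5904,.0895,0]);t=np.radians(th)
    R=down(5.0)*Ro.from_rotvec([0,pitch-th,0],degrees=True)
    yl=.101-comp; loc=np.array([y0+yl*np.cos(t),0,-(h+yl*np.sin(t))])
    tip=S+u*tip_along+np.array([.9962,.0872,0])*lat+[0,0,tip_z]
    rows(tip-R.apply(loc),R,n=n,step=step)
E
python3 -c "
from h import *
pose('w8')
target(.085,.135,-10,11.6,-.0012)"
```

```text
rows 225.0 425 pitch in grip 11.29 y0 mm -2.51 world pitch 11.3
stub_end along -103.8 lat 0.3 z 159.3
centre along -28.3 lat 0.5 z 174.4
tip_free along 70.7 lat 0.9 z 194.1
3 rows, total rot [  0.03 -21.61  -0.22] shift [-0.09  0.7  -2.12] t 13.35
[0.24, -0.01, 0.71] [0.01, -7.2, -0.07]
[0.32, -0.01, 0.67] [0.01, -7.2, -0.07]
[0.4, -0.01, 0.63] [0.01, -7.2, -0.07]
```

Call:
arm_command([
  {"gripper": 3.0, "xyz": [0.24, 0, 0.7], "rot": [0, -5.4, 0]},
  {"gripper": 3.0, "xyz": [0.24, 0, 0.6], "rot": [0, -5.4, 0]},
  {"gripper": 3.0, "xyz": [0.24, 0, 0.5], "rot": [0, -5.4, 0]},
  {"gripper": 3.0, "xyz": [0.24, 0, 0.2], "rot": [0, -5.4, 0]},
  {"gripper": 3.0, "xyz": [0, 0, 0], "rot": [0, 0, 0]},
])

```text
time_s: 13.85
tool_pos: [0.5914, 0.0747, 0.1363]
ee_rot: [0.663, 0.725, -0.128, 0.138]
force: [-0.1, 1.1, -3.8]
finger_gap: 0.0394
finger_force: 30.0
```

Call:
arm_command([
  {"gripper": 3.0, "xyz": [0, 0, 0], "rot": [0, 0, 0]},
  {"gripper": 3.0, "xyz": [0, 0, 0], "rot": [0, 0, 0]},
])

```text
time_s: 14.05
tool_pos: [0.5923, 0.0719, 0.1379]
ee_rot: [0.665, 0.724, -0.126, 0.137]
force: [-0.1, 0.5, -2.8]
finger_gap: 0.0391
finger_force: 30.0
```

```bash
python3 -c "
from h import *
pose('w9')
target(.091,.100,-10,11.5,-.0015)"
```

```text
rows 225.0 444 pitch in grip 3.46 y0 mm -6.75 world pitch -18.04
stub_end along -92.2 lat 0.2 z 177.9
centre along -19.0 lat 0.5 z 154.0
tip_free along 77.0 lat 0.8 z 122.8
2 rows, total rot [-0.03  0.01 -0.18] shift [-0.07  0.56 -3.46] t 14.1
[0.9, -0.01, 1.5] [-0.01, 0.0, -0.09]
[0.89, -0.01, 1.51] [-0.01, 0.0, -0.09]
```

```bash
python3 - <<'E'
import re
t=open('h.py').read()
t=t.replace("r2=np.where(m[330:445,318:323].sum(1)>2)[0][-1]+330","q=m[416:460,318:323].sum(1)>2; r2=416+int(np.argmin(q))-1")
open('h.py','w').write(t)
E
python3 -c "
from h import *
d=load('w9');im=d['color'].astype(int);m=(im[...,0]-im[...,2]>35);print(np.where(m[400:460,320])[0]+400)
pose('w10')"
```

```text
[412 413 414 415 416 417 418 419 420 421 422 423 424 425 443 444 445 446
 458 459]
rows 225.0 425 pitch in grip 11.35 y0 mm -1.55 world pitch -10.17
stub_end along -90.2 lat 0.2 z 165.7
centre along -14.4 lat 0.4 z 152.1
tip_free along 85.0 lat 0.8 z 134.3
```

Call:
arm_command([
  {"gripper": 3.0, "xyz": [0.9, 0, 1.5], "rot": [0, 0, 0]},
  {"gripper": 3.0, "xyz": [0.9, 0, 1.5], "rot": [0, 0, 0]},
  {"gripper": 3.0, "xyz": [0, 0, 0], "rot": [0, 0, 0]},
  {"gripper": 3.0, "xyz": [0, 0, 0], "rot": [0, 0, 0]},
])

```text
time_s: 14.55
tool_pos: [0.591, 0.0773, 0.1017]
ee_rot: [0.664, 0.724, -0.128, 0.137]
force: [0.3, 0.7, -2.7]
finger_gap: 0.0395
finger_force: 30.0
```

```bash
python3 -c "
from h import *
pose('w11')
target(.091,.081,-10,11.4,-.0015,n=2)"
```

```text
rows 225.0 425 pitch in grip 11.66 y0 mm -1.21 world pitch -9.96
stub_end along -83.7 lat -0.0 z 129.8
centre along -7.9 lat 0.1 z 116.5
tip_free along 91.6 lat 0.3 z 99.0
2 rows, total rot [-0.09  0.22 -0.08] shift [ 0.02 -0.03 -1.8 ] t 14.6
[0.32, 0.01, 0.84] [-0.05, 0.11, -0.04]
[0.32, 0.01, 0.85] [-0.05, 0.11, -0.04]
```

Call:
arm_command([
  {"gripper": 3.0, "xyz": [0.3, 0, 0.8], "rot": [0, 0, 0]},
  {"gripper": 3.0, "xyz": [0.2, 0, 0.5], "rot": [0, 0, 0]},
  {"gripper": 3.0, "xyz": [0.15, 0, 0.35], "rot": [0, 0, 0]},
  {"gripper": 3.0, "xyz": [0, 0, 0], "rot": [0, 0, 0]},
])

```text
time_s: 15.0
tool_pos: [0.5913, 0.0774, 0.0845]
ee_rot: [0.664, 0.724, -0.127, 0.138]
force: [-0.5, -0.3, -3.3]
finger_gap: 0.0394
finger_force: 30.0
```

```bash
python3 -c "
from h import *
pose('w12');feel(4)
s=get_state();R=Ro.from_quat(s['ee_rot']);u=np.array([-.0872,.9962,0])
print('u in tool',R.inv().apply(u).round(3),'down in tool',R.inv().apply([0,0,-1]).round(3))"
```

```text
rows 225.0 425 pitch in grip 11.52 y0 mm -1.45 world pitch -10.09
stub_end along -83.9 lat -0.1 z 112.5
centre along -8.1 lat 0.1 z 99.0
tip_free along 91.4 lat 0.3 z 81.3
F [ 0.08 -0.25 -2.76] axial -0.26 P [0.5919 0.0775 0.0853] along-from-S mm -12.03 lat 0.4 gap 0.039786678384380554 q [ 0.6644  0.7235 -0.1265  0.1381] t 15.25
u in tool [ 0.93  -0.002 -0.368] down in tool [ 0.368 -0.     0.93 ]
```

Call:
arm_command([
  {"gripper": 3.0, "xyz": [0.25, 0, -0.1], "rot": [0, 0, 0]},
  {"gripper": 3.0, "xyz": [0.25, 0, -0.1], "rot": [0, 0, 0]},
  {"gripper": 3.0, "xyz": [0.25, 0, -0.1], "rot": [0, 0, 0]},
  {"gripper": 3.0, "xyz": [0.25, 0, -0.1], "rot": [0, 0, 0]},
  {"gripper": 3.0, "xyz": [0.23, 0, -0.1], "rot": [0, 0, 0]},
])

```text
time_s: 15.75
tool_pos: [0.5905, 0.0902, 0.0854]
ee_rot: [0.664, 0.724, -0.127, 0.138]
force: [1.7, -6.6, -3.1]
finger_gap: 0.0393
finger_force: 30.0
```

Call:
arm_command([
  {"gripper": 3.0, "xyz": [0, 0, 0], "rot": [0, 0, 0]},
])

```text
time_s: 15.85
tool_pos: [0.5906, 0.0902, 0.0854]
ee_rot: [0.664, 0.724, -0.127, 0.138]
force: [1.7, -6.4, -3.6]
finger_gap: 0.0397
finger_force: 30.0
```

```bash
python3 -c "
from h import *
pose('w13');feel(4)"
```

```text
rows 224.0 426 pitch in grip 10.69 y0 mm -1.76 world pitch -11.0
stub_end along -71.3 lat 0.1 z 114.3
centre along 4.3 lat 0.2 z 99.6
tip_free along 103.4 lat 0.4 z 80.3
F [ 1.51 -6.36 -3.21] axial -6.46 P [0.5905 0.0899 0.0854] along-from-S mm 0.4 lat 0.16 gap 0.039333978395707805 q [ 0.6642  0.7235 -0.1275  0.1384] t 16.1
```

Call:
arm_command([
  {"gripper": 3.0, "xyz": [0.08, 0, 0.2], "rot": [0, 0, 0]},
  {"gripper": 3.0, "xyz": [0.08, 0, 0.2], "rot": [0, 0, 0]},
  {"gripper": 3.0, "xyz": [0.08, 0, 0.2], "rot": [0, 0, 0]},
  {"gripper": 3.0, "xyz": [0.05, 0, 0.12], "rot": [0, 0, 0]},
  {"gripper": 3.0, "xyz": [0, 0, 0], "rot": [0, 0, 0]},
])

```text
time_s: 16.6
tool_pos: [0.5904, 0.0899, 0.0776]
ee_rot: [0.664, 0.723, -0.128, 0.138]
force: [1.0, -5.6, -1.2]
finger_gap: 0.0393
finger_force: 30.0
```

```bash
python3 -c "
from h import *
pose('w14');feel(5)"
```

```text
rows 225.0 425 pitch in grip 11.39 y0 mm -1.7 world pitch -10.31
stub_end along -71.5 lat -0.1 z 105.6
centre along 4.2 lat 0.0 z 91.8
tip_free along 103.6 lat 0.2 z 73.7
F [ 0.88 -6.19 -1.7 ] axial -6.24 P [0.5904 0.0899 0.0777] along-from-S mm 0.38 lat -0.01 gap 0.03946921418486779 q [ 0.6642  0.7234 -0.1276  0.1384] t 16.9
```

Call:
arm_command([
  {"gripper": 3.0, "xyz": [0.07, 0, 0.17], "rot": [0, 0, 0]},
  {"gripper": 3.0, "xyz": [0.07, 0, 0.17], "rot": [0, 0, 0]},
  {"gripper": 3.0, "xyz": [0, 0, 0], "rot": [0, 0, 0]},
])

```text
time_s: 17.2
tool_pos: [0.5903, 0.0899, 0.0738]
ee_rot: [0.664, 0.723, -0.128, 0.138]
force: [0.3, -6.5, -2.2]
finger_gap: 0.0391
finger_force: 30.0
```

```bash
python3 -c "
from h import *
pose('w15');feel(5)"
```

```text
rows 225.0 425 pitch in grip 11.38 y0 mm -1.69 world pitch -10.32
stub_end along -71.5 lat -0.2 z 101.9
centre along 4.2 lat -0.0 z 88.1
tip_free along 103.6 lat 0.2 z 70.0
F [ 0.79 -6.65 -2.02] axial -6.7 P [0.5904 0.0899 0.074 ] along-from-S mm 0.43 lat 0.01 gap 0.0393052820230973 q [ 0.6642  0.7235 -0.1276  0.1384] t 17.5
```

Call:
arm_command([
  {"gripper": 3.0, "xyz": [0.2, 0, -0.08], "rot": [0, 0, 0]},
  {"gripper": 3.0, "xyz": [0.2, 0, -0.08], "rot": [0, 0, 0]},
  {"gripper": 3.0, "xyz": [0, 0, 0], "rot": [0, 0, 0]},
])

```text
time_s: 17.8
tool_pos: [0.59, 0.094, 0.0741]
ee_rot: [0.664, 0.723, -0.128, 0.139]
force: [1.3, -9.3, -1.6]
finger_gap: 0.0394
finger_force: 30.0
```

```bash
python3 -c "
from h import *
pose('w16');feel(3)"
```

```text
rows 225.0 425 pitch in grip 11.35 y0 mm -1.66 world pitch -10.4
stub_end along -67.5 lat -0.1 z 102.2
centre along 8.2 lat -0.0 z 88.3
tip_free along 107.6 lat 0.2 z 70.0
F [ 0.87 -8.4  -2.14] axial -8.45 P [0.59   0.0938 0.0741] along-from-S mm 4.29 lat -0.05 gap 0.03944843187118705 q [ 0.6641  0.7234 -0.128   0.1386] t 18.0
```

Call:
arm_command([
  {"gripper": 3.0, "xyz": [0.2, 0, -0.08], "rot": [0, 0, 0]},
  {"gripper": 3.0, "xyz": [0.2, 0, -0.08], "rot": [0, 0, 0]},
  {"gripper": 3.0, "xyz": [0.08, 0, -0.03], "rot": [0, 0, 0]},
  {"gripper": 3.0, "xyz": [0, 0, 0], "rot": [0, 0, 0]},
])

```text
time_s: 18.4
tool_pos: [0.5895, 0.0984, 0.0741]
ee_rot: [0.664, 0.723, -0.128, 0.139]
force: [2.5, -11.6, -2.9]
finger_gap: 0.0392
finger_force: 30.0
```

```bash
python3 -c "
from h import *
pose('w17');feel(6)
target(.097,.0705,0,11.3,-.0017,comp=.0172,n=6)"
```

```text
rows 224.0 426 pitch in grip 10.71 y0 mm -1.81 world pitch -11.1
stub_end along -63.0 lat -0.3 z 103.1
centre along 12.6 lat -0.1 z 88.3
tip_free along 111.7 lat 0.1 z 68.9
F [  2.05 -11.38  -3.11] axial -11.51 P [0.5895 0.0983 0.0741] along-from-S mm 8.8 lat -0.15 gap 0.03920648289539988 q [ 0.6641  0.7234 -0.1285  0.1388] t 18.75
6 rows, total rot [-0.12 10.5  -0.09] shift [ 0.02  0.33 -1.82] t 18.75
[0.16, 0.01, 0.26] [-0.02, 1.75, -0.02]
[0.16, 0.01, 0.27] [-0.02, 1.75, -0.02]
[0.14, 0.0, 0.27] [-0.02, 1.75, -0.02]
[0.14, 0.01, 0.28] [-0.02, 1.75, -0.02]
[0.13, 0.01, 0.28] [-0.02, 1.75, -0.02]
[0.12, 0.01, 0.28] [-0.02, 1.75, -0.02]
```

Call:
arm_command([
  {"gripper": 3.0, "xyz": [0.18, 0, 0.26], "rot": [0, 1.75, 0]},
  {"gripper": 3.0, "xyz": [0.16, 0, 0.27], "rot": [0, 1.75, 0]},
  {"gripper": 3.0, "xyz": [0.15, 0, 0.27], "rot": [0, 1.75, 0]},
  {"gripper": 3.0, "xyz": [0, 0, 0], "rot": [0, 0, 0]},
])

```text
time_s: 19.15
tool_pos: [0.5894, 0.0999, 0.0646]
ee_rot: [0.67, 0.729, -0.097, 0.105]
force: [2.7, -10.8, -3.7]
finger_gap: 0.0392
finger_force: 30.0
```

```bash
python3 -c "
from h import *
pose('w18');feel(6)
target(.097,.0705,0,11.0,-.0017,comp=.0174,n=3)"
```

```text
rows 225.0 425 pitch in grip 11.47 y0 mm -1.62 world pitch -5.03
stub_end along -63.6 lat -0.3 z 85.9
centre along 13.1 lat -0.1 z 79.1
tip_free along 113.7 lat 0.1 z 70.3
F [  1.88 -11.69  -2.6 ] axial -11.81 P [0.5893 0.1    0.0648] along-from-S mm 10.6 lat -0.14 gap 0.0392722803207957 q [ 0.6692  0.729  -0.0979  0.1055] t 19.5
3 rows, total rot [-0.11  5.55 -0.09] shift [ 0.03  0.17 -0.9 ] t 19.5
[0.14, 0.01, 0.27] [-0.04, 1.85, -0.03]
[0.13, 0.02, 0.28] [-0.04, 1.85, -0.03]
[0.12, 0.01, 0.28] [-0.04, 1.85, -0.03]
```

Call:
arm_command([
  {"gripper": 3.0, "xyz": [0.12, 0, -0.03], "rot": [0, 0, 0]},
  {"gripper": 3.0, "xyz": [0, 0, 0], "rot": [0, 0, 0]},
])

```text
time_s: 19.7
tool_pos: [0.5893, 0.1012, 0.0648]
ee_rot: [0.669, 0.729, -0.098, 0.106]
force: [2.2, -11.5, -1.9]
finger_gap: 0.0391
finger_force: 30.0
```

```bash
python3 -c "
from h import *
pose('w19');feel(12)"
```

```text
rows 225.0 425 pitch in grip 11.4 y0 mm -1.58 world pitch -5.16
stub_end along -62.3 lat -0.2 z 86.2
centre along 14.4 lat -0.1 z 79.3
tip_free along 115.0 lat 0.1 z 70.2
F [  2.11 -12.87  -2.34] axial -13.0 P [0.5893 0.1011 0.0648] along-from-S mm 11.7 lat -0.12 gap 0.039547031760835516 q [ 0.6691  0.7291 -0.098   0.1056] t 20.35
```

```bash
python3 -c "
from h import *
target(.097,.0705,0,11.3,-.0016,comp=.0180,n=4)"
```

```text
4 rows, total rot [-0.11  5.26 -0.08] shift [ 0.03  0.1  -0.9 ] t 20.35
[0.09, 0.01, 0.21] [-0.03, 1.32, -0.02]
[0.08, 0.01, 0.21] [-0.03, 1.32, -0.02]
[0.08, 0.01, 0.21] [-0.03, 1.32, -0.02]
[0.07, 0.01, 0.21] [-0.03, 1.32, -0.02]
```

Call:
arm_command([
  {"gripper": 3.0, "xyz": [0.09, 0.01, 0.21], "rot": [0, 1.32, 0]},
  {"gripper": 3.0, "xyz": [0.08, 0.01, 0.21], "rot": [0, 1.32, 0]},
  {"gripper": 3.0, "xyz": [0, 0, 0], "rot": [0, 0, 0]},
])

```text
time_s: 20.65
tool_pos: [0.5893, 0.1013, 0.0601]
ee_rot: [0.671, 0.731, -0.082, 0.088]
force: [1.5, -12.2, -1.6]
finger_gap: 0.039
finger_force: 30.0
```

```bash
python3 -c "
from h import *
pose('w20');feel(5)
target(.097,.0705,0,11.3,-.0016,comp=.0180,n=2)"
```

```text
rows 226.0 424 pitch in grip 12.12 y0 mm -1.46 world pitch -1.78
stub_end along -62.9 lat -0.2 z 77.1
centre along 14.0 lat -0.0 z 74.7
tip_free along 115.0 lat 0.2 z 71.6
F [  1.61 -12.93  -2.21] axial -13.02 P [0.5893 0.1016 0.0602] along-from-S mm 12.12 lat -0.04 gap 0.03943884020609335 q [ 0.6712  0.7313 -0.0826  0.0887] t 20.95
2 rows, total rot [-0.12  2.62 -0.07] shift [ 0.03  0.06 -0.44] t 20.95
[0.08, 0.02, 0.21] [-0.06, 1.31, -0.04]
[0.07, 0.01, 0.2] [-0.06, 1.31, -0.04]
```

Call:
arm_command([
  {"gripper": 3.0, "xyz": [0.07, 0.01, 0.2], "rot": [0, 1.0, 0]},
  {"gripper": 3.0, "xyz": [0.07, 0.01, 0.2], "rot": [0, 1.0, 0]},
  {"gripper": 3.0, "xyz": [0, 0, 0], "rot": [0, 0, 0]},
])

```text
time_s: 21.25
tool_pos: [0.5894, 0.1019, 0.056]
ee_rot: [0.673, 0.733, -0.071, 0.076]
force: [0.9, -13.5, -1.1]
finger_gap: 0.0395
finger_force: 30.0
```

```bash
python3 -c "
from h import *
pose('w21');feel(6)"
```

```text
rows 228.0 423 pitch in grip 13.0 y0 mm -1.47 world pitch 1.09
stub_end along -62.9 lat -0.0 z 69.2
centre along 14.1 lat 0.1 z 70.6
tip_free along 115.0 lat 0.3 z 72.6
F [  0.77 -13.41  -1.06] axial -13.43 P [0.5894 0.1021 0.0561] along-from-S mm 12.62 lat 0.1 gap 0.03935704202810781 q [ 0.6725  0.7328 -0.0708  0.0759] t 21.6
```

Call:
arm_command([
  {"gripper": 3.0, "xyz": [-0.2, 0, 0.04], "rot": [0, 0, 0]},
  {"gripper": 3.0, "xyz": [-0.2, 0, 0.04], "rot": [0, -0.3, 0]},
  {"gripper": 3.0, "xyz": [-0.2, 0, 0.04], "rot": [0, -0.3, 0]},
  {"gripper": 3.0, "xyz": [0, 0, 0], "rot": [0, 0, 0]},
])

```text
time_s: 22.0
tool_pos: [0.5901, 0.0966, 0.0562]
ee_rot: [0.672, 0.732, -0.074, 0.08]
force: [1.6, -9.7, -0.3]
finger_gap: 0.0392
finger_force: 30.0
```

```bash
python3 -c "
from h import *
pose('w22');feel(6)"
```

```text
rows 228.0 423 pitch in grip 12.93 y0 mm -1.56 world pitch 0.47
stub_end along -68.2 lat 0.2 z 70.1
centre along 8.8 lat 0.3 z 70.8
tip_free along 109.8 lat 0.5 z 71.6
F [ 0.41 -9.94 -1.13] axial -9.94 P [0.59   0.0967 0.0562] along-from-S mm 7.21 lat 0.28 gap 0.03915606971947821 q [ 0.6721  0.7324 -0.0738  0.0795] t 22.35
```

Call:
arm_command([
  {"gripper": 3.0, "xyz": [-0.2, 0, 0.04], "rot": [0, -0.2, 0]},
  {"gripper": 3.0, "xyz": [-0.2, 0, 0.04], "rot": [0, 0, 0]},
  {"gripper": 3.0, "xyz": [-0.15, 0, 0.03], "rot": [0, 0, 0]},
  {"gripper": 3.0, "xyz": [0, 0, 0], "rot": [0, 0, 0]},
])

```text
time_s: 22.75
tool_pos: [0.5906, 0.0916, 0.0562]
ee_rot: [0.672, 0.732, -0.075, 0.081]
force: [0.4, -7.4, -1.6]
finger_gap: 0.0397
finger_force: 30.0
```

```bash
python3 -c "
from h import *
pose('w23');feel(6)"
```

```text
rows 227.0 424 pitch in grip 12.31 y0 mm -1.69 world pitch -0.3
stub_end along -73.3 lat 0.3 z 71.2
centre along 3.7 lat 0.4 z 70.8
tip_free along 104.6 lat 0.6 z 70.3
F [ 0.36 -6.78 -1.32] axial -6.79 P [0.5906 0.0917 0.0562] along-from-S mm 2.19 lat 0.4 gap 0.03966967976457599 q [ 0.6721  0.7323 -0.0746  0.0806] t 23.1
```

Call:
arm_command([
  {"gripper": 3.0, "xyz": [-0.1, 0, 0.02], "rot": [0, 0, 0]},
  {"gripper": 3.0, "xyz": [-0.1, 0, 0.02], "rot": [0, 0, 0]},
  {"gripper": 3.0, "xyz": [0, 0, 0], "rot": [0, 0, 0]},
  {"gripper": 3.0, "xyz": [0, 0, 0], "rot": [0, 0, 0]},
])

```text
time_s: 23.5
tool_pos: [0.5908, 0.0899, 0.0562]
ee_rot: [0.672, 0.732, -0.074, 0.081]
force: [0.3, -7.2, -1.2]
finger_gap: 0.0397
finger_force: 30.0
```

```bash
python3 -c "
from h import *
feel(8)"
```

```text
F [-0.07 -5.83 -1.73] axial -5.8 P [0.5908 0.0899 0.0562] along-from-S mm 0.38 lat 0.43 gap 0.03936826822867572 q [ 0.6721  0.7323 -0.0744  0.0805] t 23.9
```

Call:
arm_command([
  {"gripper": 3.0, "xyz": [-0.06, 0, 0.01], "rot": [0, 0, 0]},
  {"gripper": 3.0, "xyz": [0, 0, 0], "rot": [0, 0, 0]},
  {"gripper": 3.0, "xyz": [0, 0, 0], "rot": [0, 0, 0]},
])

```text
time_s: 24.2
tool_pos: [0.5909, 0.0894, 0.0563]
ee_rot: [0.672, 0.732, -0.074, 0.08]
force: [0.5, -5.7, -2.0]
finger_gap: 0.0394
finger_force: 30.0
```

```bash
python3 -c "
from h import *
pose('w24');feel(8)"
```

```text
rows 226.0 424 pitch in grip 12.07 y0 mm -1.46 world pitch -0.51
stub_end along -75.4 lat 0.3 z 71.5
centre along 1.6 lat 0.5 z 70.8
tip_free along 102.6 lat 0.6 z 69.9
F [ 0.08 -5.6  -1.73] axial -5.58 P [0.5909 0.0894 0.0563] along-from-S mm -0.16 lat 0.44 gap 0.03926401366999256 q [ 0.6722  0.7323 -0.0744  0.0805] t 24.65
```

Call:
arm_command([
  {"gripper": 3.0, "xyz": [-0.06, 0, 0.01], "rot": [0, 0, 0]},
  {"gripper": 3.0, "xyz": [0, 0, 0], "rot": [0, 0, 0]},
])

```text
time_s: 24.85
tool_pos: [0.5909, 0.089, 0.0562]
ee_rot: [0.672, 0.732, -0.074, 0.08]
force: [-0.1, -4.6, -1.8]
finger_gap: 0.0392
finger_force: 30.0
```

```bash
python3 -c "
from h import *
feel(8)"
```

```text
F [-0.08 -5.39 -1.66] axial -5.36 P [0.5909 0.089  0.0562] along-from-S mm -0.5 lat 0.49 gap 0.039363399426533115 q [ 0.6722  0.7322 -0.0742  0.0804] t 25.25
```

Call:
arm_command([
  {"gripper": 3.0, "xyz": [-0.05, 0, 0.01], "rot": [0, 0, 0]},
  {"gripper": 3.0, "xyz": [0, 0, 0], "rot": [0, 0, 0]},
])

```text
time_s: 25.45
tool_pos: [0.591, 0.089, 0.0562]
ee_rot: [0.672, 0.732, -0.074, 0.08]
force: [-0.8, -4.6, -2.2]
finger_gap: 0.0387
finger_force: 30.0
```

```bash
python3 -c "
from h import *
pose('w25');feel(8)"
```

```text
rows 226.0 424 pitch in grip 12.06 y0 mm -1.46 world pitch -0.45
stub_end along -75.8 lat 0.3 z 71.3
centre along 1.2 lat 0.5 z 70.7
tip_free along 102.2 lat 0.7 z 69.9
F [-1.16 -3.13 -1.64] axial -3.01 P [0.591  0.089  0.0562] along-from-S mm -0.57 lat 0.54 gap 0.039138402032013145 q [ 0.6723  0.7322 -0.0738  0.0802] t 25.9
```

Axial force has dropped and the tool has stopped moving back, so the stub is home. Now I let go.

Call:
arm_command([
  {"gripper": 3.0, "xyz": [0.02, 0, 0.08], "rot": [0, 0, 0]},
  {"gripper": 4.3, "xyz": [0, 0, 0], "rot": [0, 0, 0]},
  {"gripper": 4.8, "xyz": [0, 0, 0], "rot": [0, 0, 0]},
  {"gripper": 6.0, "xyz": [0, 0, 0], "rot": [0, 0, 0]},
  {"gripper": 6.0, "xyz": [0, 0, 0], "rot": [0, 0, 0]},
])

```text
time_s: 26.4
tool_pos: [0.5914, 0.0892, 0.0555]
ee_rot: [0.672, 0.732, -0.073, 0.08]
force: [-0.0, -0.0, 0.1]
finger_gap: 0.0595
finger_force: 0.0
```

```bash
python3 -c "
from h import *
pose('w26');feel(6);s=get_state();print(s['finger_force'])"
```

```text
rows 227.0 424 pitch in grip 12.29 y0 mm -1.6 world pitch -0.21
stub_end along -75.8 lat 0.8 z 70.4
centre along 1.2 lat 0.9 z 70.1
tip_free along 102.2 lat 1.1 z 69.7
F [ 0.03  0.1  -0.24] axial 0.1 P [0.5912 0.089  0.0554] along-from-S mm -0.53 lat 0.77 gap 0.059900958793687696 q [ 0.6723  0.7322 -0.0737  0.0803] t 26.75
0.0
```

Call:
arm_command([
  {"gripper": 6.0, "xyz": [-0.21, 0, -1.0], "rot": [0, 0, 0]},
  {"gripper": 6.0, "xyz": [-0.42, 0, -2.0], "rot": [0, 0, 0]},
  {"gripper": 6.0, "xyz": [-0.63, 0, -3.0], "rot": [0, 0, 0]},
  {"gripper": 6.0, "xyz": [-0.63, 0, -3.0], "rot": [0, 0, 0]},
  {"gripper": 6.0, "xyz": [-0.63, 0, -3.0], "rot": [0, 0, 0]},
])

```text
time_s: 27.25
tool_pos: [0.5909, 0.0904, 0.1799]
ee_rot: [0.672, 0.732, -0.074, 0.08]
force: [-0.0, -0.5, 0.2]
finger_gap: 0.06
finger_force: 0.0
```

Run:
```python
from h import *
d=shot('wrist','w30'); t=shot('top','t30'); print(get_state()['tool_pos'],get_state()['force'])
S=np.array([.5914,.0905,0]);u=np.array([-.0872,.9962,0]);l=np.array([.9962,.0872,0])  # in camera-biased frame of w2
im=d['color'].astype(int);m=(im[...,0]-im[...,2]>35).astype(np.uint8);m[430:]=0
m=cv2.morphologyEx(m,cv2.MORPH_OPEN,np.ones((5,5)))
n,L,st,ce=cv2.connectedComponentsWithStats(m); c=proj(d,S+[0,0,.09])[0]; k=max(range(1,n),key=lambda i:st[i,4] if np.hypot(*(ce[i]-c))<80 else 0); print(st[k],ce[k],'expected',c)
x,y,w,h=st[k,:4]
for r in (y+3,y+h-4):
    cc=np.where(L[r]==k)[0]; q=onz(d,[((cc[0]+cc[-1])/2,r)],.0900)[0]; print('row',r,'along',((q-S)@u*1000).round(1),'lat',((q-S)@l*1000).round(1),'width mm',np.linalg.norm(onz(d,[(cc[0],r)],.08)-onz(d,[(cc[-1],r)],.08))*1000)
# bystanders: top picture difference away from robot
a=cv2.imread('pics/top0.png').astype(int);b=cv2.imread('pics/t30.png').astype(int)
for nme,uv in dict(tape=(322,323),jar=(190,293),tin=(441,202),gou=(301,173)).items():
    X,Y=uv; print(nme,np.abs(a-b)[Y-20:Y+20,X-20:X+20].mean().round(1))
```

```text
[0.59360865 0.09106206 0.18312261] [ 0.03985638 -0.03898479  0.24650366]
[ 293  147   53  136 6397] [319.12255745 212.27622323] expected [318.55771804 221.36333386]
row 150 along 52.7 lat 0.4 width mm 36.237717138809366
row 279 along -51.5 lat 0.6 width mm 27.777740737023247
tape 25.8
jar 22.2
tin 5.8
gou 43.8
```

```bash
python3 -c "
from station import *
print(finish_job())"
```

```text
the job is handed in; nothing more can be done
None
```

The roll is loaded and let go, and the job is handed in at about 27 s of the 58 s allowed. The stub was felt home in its socket and the last picture put mid-roll within about 1 mm of the cups' axis. The arm never went near the tape, jar, tin or pot, though I didn't separately measure that they stayed put.

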